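# Set the sprung tile fence to its middle notch

### The arm

A 7-joint arm with a two-finger parallel gripper is mounted at the origin on a cart in front of the work surface, level with it; the furniture and walls round the work are solid. World frame = base frame: x ahead of the robot, y to its left, z up, the work surface at z = 0. Lengths are in mm, angles in rad, forces in N, time in s.
With the tool pointing down it reaches from about 400 to 875 mm from the base axis. Payload 19.3 kg.
Tool frame: the origin (TCP) lies at the very end of the fingers, on their centre line; the grasp point (between the pads) lies 19 mm behind it (grip_point_offset is the z of the grasp point in the tool frame, in mm); z points along the fingers, y is the line along which they close (so a half turn about z gives the same grasp; the last joint's range is limited). The gripper opens to 85 mm and grips with 20 to 120 N. Pads are 22 mm wide; open, the fingers measure 114 mm over their backs; the gripper's body (76 mm by 85 mm) begins 54 mm behind the grasp point. The pads swing forward as they close: fully open they stand 13 mm farther back than shut.
Start: joints at [1.03, 0.521, -0.036, 1.599, 0.021, 1.021, -0.113], TCP at [283.472, -557.008, 231.291] pointing down, gripper open.
Joint ranges: [-2.91, 2.91], [-0.3, 2.13], [-1.5, 1.42], [0.17, 2.43], [-1.26, 4.41], [0.16, 1.93], [-2.52, 2.52]. Speed limits (rad/s): [1.89, 1.89, 2.39, 2.39, 3.01, 3.01, 3.01].

### API

Orientations are given as a 3x3 rotation matrix whose columns are the frame's x, y, z axes.
In Python, from workcell import movep, movel, goto_joints, open_gripper, clamp, wait, inverse_kinematics, read_state, camera, PlanningError, finish_job, grip_point_offset gives the robot as it stands. Calls block until the motion is done:
- movep(position, orientation): joint-space move of the TCP to a pose.
- movel(position, frame=None, max_speed=150, guard=None): straight line of the TCP; frame=None keeps the orientation; max_speed is the mean speed in mm/s. With guard (N) it stops when the force on the tool has changed by that much, and returns True; else False.
- goto_joints(angles): joint-space move.
- open_gripper() and clamp(): open the fingers fully, or close them until they stop; the grip force is fixed at half the most.
- wait(seconds).
- inverse_kinematics(position, orientation): joint angles nearest the present ones, or None.
- read_state(): the state.
- camera(name): name is "scene" or "top" or "wrist"; returns a dict with "image" (384x512x3 uint8, blue, green, red), "range_z" (384x512 float32, mm along the optical axis (not along the pixel's ray), 0 where there is no reading), "fx", "fy", "cx", "cy" (pixels), "cam_to_world" (4x4, takes a point from camera to world coordinates). Camera axes: x right, y up, looking along -z (the intrinsics and any distortion apply to the point x, -y, -z); pixel columns grow to the right and rows downward; lengths in mm; the calibration is good to about 2 mm. The wrist camera is an equidistant fisheye: a pixel r from the principal point sees the ray r / f radians off the axis. A picture is of the moment at which its call begins.
A pose or a line that the arm cannot do raises PlanningError and nothing moves.
- finish_job(): hands the job in; it is judged then, once.
The state is a dict: "time": time; "qpos": joint angles; "qvel": joint speeds; "joint_efforts": joint torques, N m; "eef_pos": TCP position; "tool_rot": TCP orientation; "ft_force": force on the tool from outside, world axes, zero at the start; "torque": the same for the moment, N m; "finger_gap": finger opening in mm; "gripper_force": force on a finger pad.
Only numpy, scipy, OpenCV 4.12 (cv2) and the standard library are available. Lean on these libraries where they do the work, as an engineer would, in place of code of your own. Each camera call takes 0.05 s, during which the arm holds its last target. There are 200 camera calls.

### The job

The sprung blue fence of the tile jig is caught in its rear notch and must go to the middle one: with the fingertips, press the round brass button down and keep it down until the fence has sprung all the way forward to its home position and come to rest. Then push the fence back past the middle notch but not as far as the rear one, and let go so that it springs back and rests on the stop pin in the middle notch. Pick nothing up, and leave the two small enamel jars, the larger jar and the stack of tiles where they stand.

Things in the scene. Friction and masses are not known exactly. Their poses are not given: they have to be found in the camera images.
- jig: Fixed aluminium jig. Origin on the bench top under the fence's centre line; +x points away from the robot along the fence's travel, y left, z up. Bed plate from x -110 to +130, y -125 to +70 mm, top at z 8. Front lip at x -88 mm, 8 wide, 8 high above the bed. Left: grey rail, y +54 to +68, x -63 to +127, top z 34 mm, with three painted marks: white home, green middle, red rear notch.
- middle_mark (a point): Green mark on top of the left rail, at x -2, y +61, z 34 mm in the jig's frame. The fence's front face (yellow pointer on its left top corner) is level with it when in the middle notch. The white mark (home) lies 28 mm nearer the robot, the red one (rear notch) 28 mm farther. Past each notch the stop pin pops up by itself.
- fence (a joint): Fence travel along the jig's +x, m: 0 home (nearest the robot), 0.028 resting in the middle notch, 0.056 in the rear notch (start), 0.063 end stop. Spring to home, 3 N there to 7.4 N at the end, damped: runs home in under 0.5 s with the button down. Ratchet: pushed back (5 to 10 N) 3 mm or more past a notch and let go, it springs forward and stops there; pushed past 0.056 it catches there.
- fence_face (a point): Centre of the fence's front face, z 24 mm above the bench; at x -30, y 0 mm in the jig's frame when home; moves with the fence. The face is upright, blue, 100 mm wide along the jig's y, z 9 to 39 mm, and looks along the jig's -x, towards the robot. Behind it is a carriage block 92 long, 84 wide, 36 mm high. In front, the bed (8 mm high) is free for 54 mm when the fence is home.
- release (a joint): Travel of the brass button, m: 0 up, 0.009 fully down. Sprung: 2 N at the top, 4 N at the bottom. It carries the stop pin, which frees the fence when 0.007 or more down (hold it there until the fence is home, or it may catch again). It rises by itself when let go, and dips and rises by itself as the fence is pushed back over the pin.
- button_top (a point): Centre of the top of the round brass button, 28 mm across, on a grey housing 36 x 40 mm (top z 45 mm) at the jig's right side: x +35, y -100 mm in the jig's frame. Its top is 63 mm above the bench when up, 54 mm fully down; it moves straight down. The fence and its carriage (41 mm high at most) stay lower than the pressed button.
- blue_jar: Small loose enamel jar, blue, 34 mm across and 26 mm high, origin under its centre; stands left of the jig. Leave it alone.
- green_jar: Small loose enamel jar, green, 34 mm across and 26 mm high, origin under its centre; stands left of the jig. Leave it alone.
- glass_jar: Loose jar with a white speckled lid, 58 mm across and 58 mm high, origin under its centre; stands right of the jig, towards the back. Leave it alone.
- tiles: Loose stack of four white and blue tiles, 80 x 80 mm, 22 mm high, origin under its centre; right of the jig, towards the front. Leave it alone.

How it is judged (in metres and radians):
On the way, in this order (a step that is already met when the one before it is completed fails the run):
1. the fingers have pressed the button (value of joint release above 0.004 m and contact force between the fingers and jig above 0.5 N).
2. the fence has come to rest at home (value of joint fence below 0.003 m and velocity of joint fence above -0.01 m/s), for 0.2 s.
3. the fence has been pushed back past the middle notch by the fingers (value of joint fence above 0.0295 m and contact force between the fingers and jig above 0.5 N).
At the end, for the whole second after the job is handed in: The fence rests on the stop pin in the middle notch (0.026 to 0.0295 m from home) at rest, the button is up (within 2 mm), and the jars and tiles stand within 20 mm of where they were (value of joint fence between 0.026 and 0.0295 m and velocity of joint fence between -0.005 and 0.005 m/s and value of joint release below 0.002 m and distance of each of blue_jar, green_jar, glass_jar, tiles from where it was at the start of the episode below 0.02 m); the robot touches nothing.
It fails at once if the small blue jar was moved more than 20 mm or lifted (distance of blue_jar from where it was at the start of the episode above 0.02 m or height (world z) of blue_jar above 0.01 m).
It fails at once if the small green jar was moved more than 20 mm or lifted (distance of green_jar from where it was at the start of the episode above 0.02 m or height (world z) of green_jar above 0.01 m).
It fails at once if the larger jar was moved more than 20 mm or lifted (distance of glass_jar from where it was at the start of the episode above 0.02 m or height (world z) of glass_jar above 0.01 m).
It fails at once if the stack of tiles was moved more than 20 mm or lifted (distance of tiles from where it was at the start of the episode above 0.02 m or height (world z) of tiles above 0.01 m).
It also fails if it takes over 38 s, if anything falls off the work surface, if the arm or the gripper's body presses on something with over 40 N, if the wrist force passes 120 N, or if a joint passes its speed limit or range.

## Working session

There is one attempt and no reset: what is moved stays moved. The work goes in short steps, each a Python script; the robot and the scene stay as the last script left them, time stands still between calls to the robot, and variables do not carry over. Pictures are saved under pics/ and viewed, at most 10 in all, crops included, and the job is handed in when it is done.

```bash
ls; mkdir -p pics; python3 - <<'E'
from workcell import *
import cv2,numpy as np
a=camera("top");b=camera("scene")
for n,c in(("top",a),("scene",b)):
    cv2.imwrite(f"pics/{n}1.png",c["image"]); np.savez(f"{n}1.npz",**c)
    print(n,c["fx"],c["cx"],c["cy"],c["cam_to_world"].round(3).tolist(), (c["range_z"]>0).mean())
s=read_state();print(s["time"],s["tool_rot"],s["finger_gap"])
E
```

```text
pics
top 389.21445914525066 252.51747782347823 195.01366977923132 [[-0.027, 0.997, -0.068, 501.403], [-0.999, -0.029, -0.029, -20.616], [-0.031, 0.067, 0.997, 946.437], [0.0, 0.0, 0.0, 1.0]] 0.9959716796875
scene 418.54344603920583 254.17777371491215 190.9595077739143 [[-0.9, 0.329, -0.287, 309.336], [-0.437, -0.658, 0.614, 513.321], [0.013, 0.677, 0.735, 685.369], [0.0, 0.0, 0.0, 1.0]] 0.9960174560546875
0.1 [[ 8.91190008e-01  4.53629875e-01 -5.52865988e-04]
 [ 4.53630203e-01 -8.91189573e-01  8.85457957e-04]
 [-9.10382210e-05 -1.03990799e-03 -9.99999455e-01]] 85.18718259754299
```

View pics/top1.png

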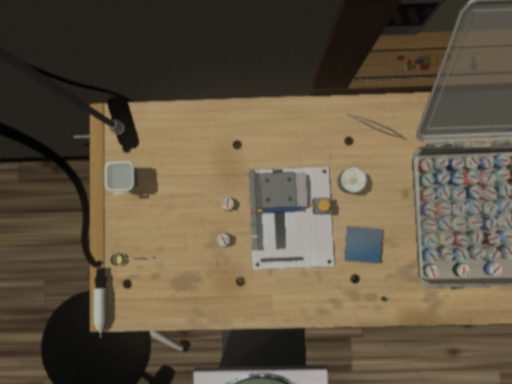

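View pics/scene1.png

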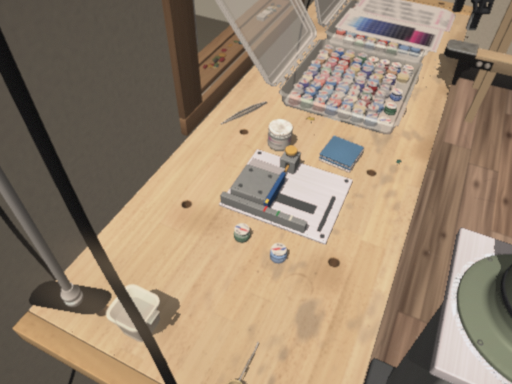

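Top view: jig bed about (250–333, 167–268), brass button about (323, 205), fence blue line about (285, 209), white jar (353, 180), tiles (365, 245), small jars (229, 204) and (224, 240). Now the measurements.

```bash
cat > h.py <<'E'
import cv2,numpy as np
def ray(c,u,v,z):
    c2w=c["cam_to_world"]; d=np.array([(u-c["cx"])/c["fx"],-(v-c["cy"])/c["fy"],-1.])
    d=c2w[:3,:3]@d; o=c2w[:3,3]; return o+d*(z-o[2])/d[2]
def blobs(m,amin=15):
    n,l,s,ct=cv2.connectedComponentsWithStats(m.astype(np.uint8)); return [(s[i,4],ct[i],s[i]) for i in range(1,n) if s[i,4]>=amin]
E
python3 - <<'E'
from h import *
for n in("top","scene"):
    c=dict(np.load(f"{n}1.npz")); hsv=cv2.cvtColor(c["image"],cv2.COLOR_BGR2HSV)
    H,S,V=[hsv[...,i].astype(int) for i in range(3)]
    m=(H>14)&(H<28)&(S>140)&(V>110)
    roi=np.zeros_like(m); 
    if n=="top": roi[150:280,200:400]=1
    else: roi[110:260,210:370]=1
    print(n,"brass");[print(a,ct,ray(c,*ct,63).round(1)) for a,ct,s in blobs(m&roi,8)]
    m=(H>100)&(H<125)&(S>120)
    print(n,"blue");[print(a,ct,ray(c,*ct,39).round(1),s) for a,ct,s in blobs(m&roi,8)]
    if n=="top":
        m=((S<45)&(V>130)&roi).astype(np.uint8)
        # whole jig incl. grey parts: non-wood
        m=((S<70)&roi).astype(np.uint8); m[:, :245]=0; m[:,336:]=0
        m=cv2.morphologyEx(m,cv2.MORPH_CLOSE,np.ones((5,5)))
        k=max(cv2.findContours(m,0,2)[0],key=cv2.contourArea)
        p=cv2.boxPoints(cv2.minAreaRect(k)); print(p)
        w=np.array([ray(c,*q,8) for q in p]);print(w.round(1), [np.linalg.norm(w[i]-w[i-1]).round(1) for i in range(4)])
        for i in range(4): d=w[i]-w[i-1]; print(np.degrees(np.arctan2(d[1],d[0])).round(2))
        cv2.imwrite("pics/crop1.png",cv2.resize(c["image"][160:275,215:390],None,fx=4.5,fy=4.5,interpolation=2))
E
```

```text
top brass
82 [323.75609756 204.69512195] [ 534.7 -155.3   63. ]
top blue
21 [276.9047619  209.14285714] [528.3 -50.1  39. ] [269 209  18   2  21]
8 [294.5 208. ] [529.9 -91.   39. ] [291 208   8   1   8]
[[246.96083 169.13814]
 [330.19797 165.35463]
 [334.7959  266.50928]
 [251.55875 270.2928 ]]
[[ 628.4   18.5    8. ]
 [ 631.4 -182.8    8. ]
 [ 389.4 -184.     8. ]
 [ 385.1   13.8    8. ]] [np.float64(243.4), np.float64(201.4), np.float64(242.0), np.float64(197.9)]
1.1
-89.16
-179.73
91.26
scene brass
8 [290.875 152.75 ] [ 530.2 -145.5   63. ]
scene blue
152 [275.95394737 187.18421053] [525.5 -56.4  39. ] [268 173  17  31 152]
```

View pics/crop1.png

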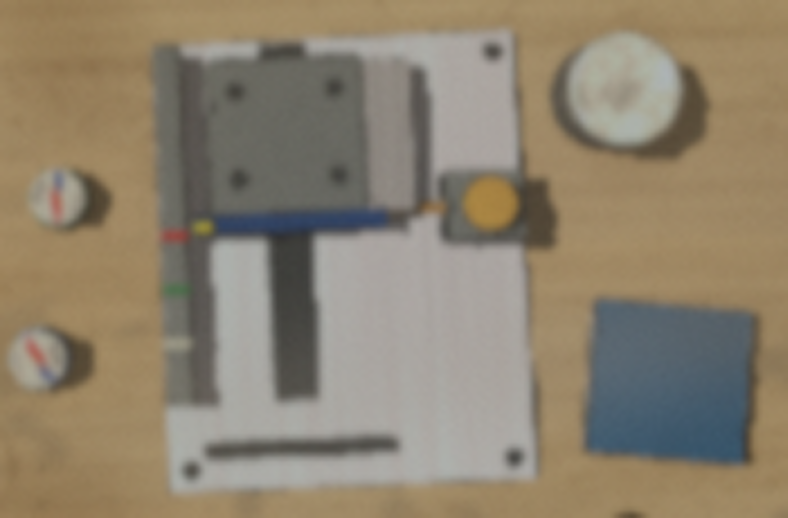

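Button from colour (534.7, -155.3) agrees with the bed rectangle estimate: jig origin ≈ (498.2, -56.2), yaw ≈ 0.8°. Next: close the fingers and press the button.

```bash
cat >> h.py <<'E'
from workcell import *
th=np.radians(0.8); cs,sn=np.cos(th),np.sin(th); O=np.array([498.3,-56.1])
Rt=np.array([[cs,sn,0],[sn,-cs,0],[0,0,-1.]])
def J(x,y,z): return [O[0]+cs*x-sn*y,O[1]+sn*x+cs*y,z]
def st(t=""):
    s=read_state();print(t,round(s["time"],2),s["eef_pos"].round(1) if hasattr(s["eef_pos"],"round") else s["eef_pos"],np.round(s["ft_force"],1),round(s["finger_gap"],1))
E
python3 - <<'E'
from h import *
clamp(); st("shut")
movep(J(35,-100,110),Rt); st("above")
movel(J(35,-100,68),max_speed=80); st("near")
print(movel(J(35,-100,50),max_speed=15,guard=9)); st("pressed")
wait(1.0); st("held")
c=camera("top"); np.savez("top2.npz",**c)
cv2.imwrite("pics/crop2.png",cv2.resize(c["image"][160:275,215:390],None,fx=4.5,fy=4.5,interpolation=2))
E
```

```text
shut 0.87 [ 283.5 -557.   231.3] [-0.  -0.4  0.4] -0.2
above 2.65 [ 534.6 -156.6  110.2] [ 0.1 -0.1  0.5] 0.2
near 3.33 [ 534.8 -155.7   68. ] [ 0.  -0.2 -0.2] 0.3
True
pressed 4.22 [ 534.8 -155.6   54. ] [-2.6  0.8 11.5] 0.0
held 5.22 [ 534.8 -155.6   54. ] [-2.6  1.1 12.2] 0.2
```

View pics/crop2.png

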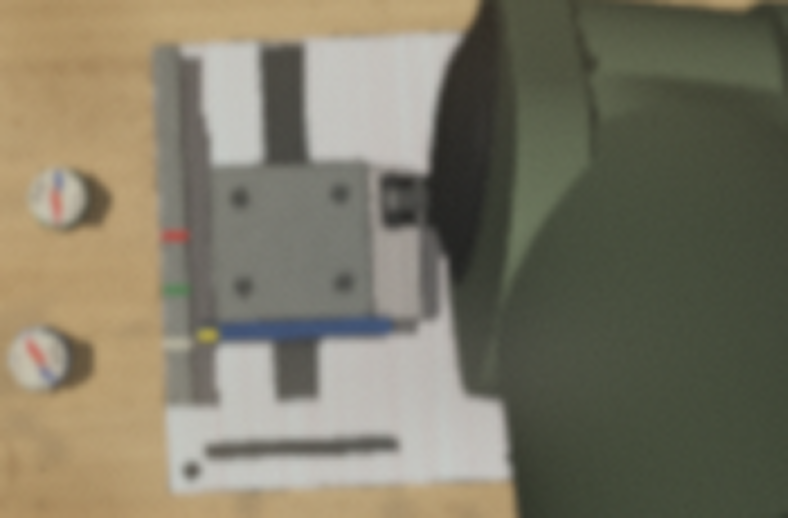

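The fence is home: its pointer at crop (207, 334) sits level with the white mark at (177, 343), the same offset it had from red at the start. Next: push it back.

```bash
python3 - <<'E'
from h import *
movel(J(35,-100,85),max_speed=80)
movel(J(-58,0,85),max_speed=120)
print(movel(J(-58,0,23),max_speed=60,guard=8)); st("down")
print(movel(J(-20,0,23),max_speed=20,guard=2)); st("contact")
p=np.array(read_state()["eef_pos"]); x0=(p[:2]-O)@[cs,sn]; print("x0",x0)
E
```

```text
False
down 8.28 [440.5 -56.9  23.3] [1.  0.7 1.3] -0.1
True
contact 9.28 [457.3 -56.7  22.7] [-2.5  1.2  1. ] 0.4
x0 -40.97343379131267
```

Contact is at jig x -41, i.e. the face at -30 minus the 11 mm finger half-width, as expected. Push 40 mm, then retreat.

```bash
python3 - <<'E'
from h import *
movel(J(-1,0,23),max_speed=40); st("pushed"); wait(0.3); st()
movel(J(-40,0,23),max_speed=40); st("back")
movel(J(-60,0,23),max_speed=60); movel(J(-60,0,140),max_speed=120); movel(J(-130,0,200),max_speed=120); wait(0.5); st("clear")
c=camera("top"); np.savez("top3.npz",**c)
cv2.imwrite("pics/crop3.png",cv2.resize(c["image"][160:275,215:390],None,fx=4.5,fy=4.5,interpolation=2))
c=camera("scene")
cv2.imwrite("pics/scene3.png",cv2.resize(c["image"][120:270,210:370],None,fx=4,fy=4,interpolation=2))
E
```

```text
pushed 10.43 [496.5 -56.1  22.5] [-5.8  0.9 -2.9] -0.3
 10.73 [496.5 -56.1  22.6] [-5.1  0.2 -2.5] -0.1
back 11.86 [458.6 -56.6  23. ] [ 0.2  0.8 -1. ] 0.0
clear 14.88 [368.3 -57.9 199.9] [-0.4  0.3 -0.2] -0.1
```

View pics/crop3.png

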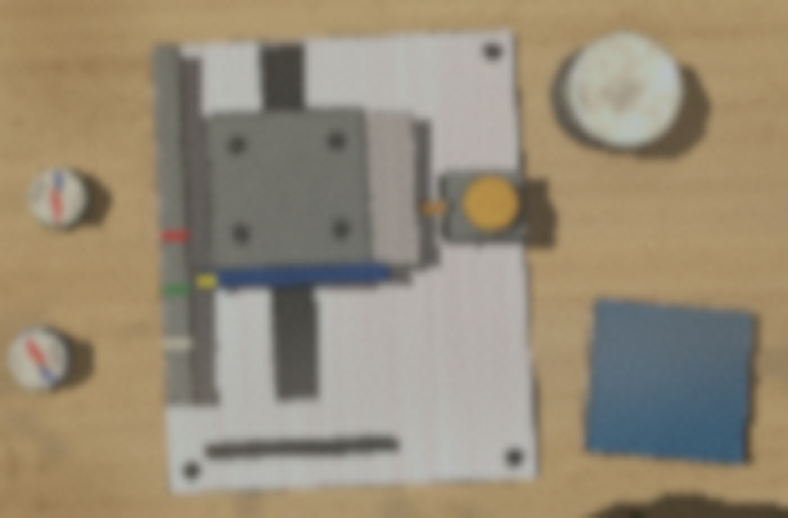

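View pics/scene3.png

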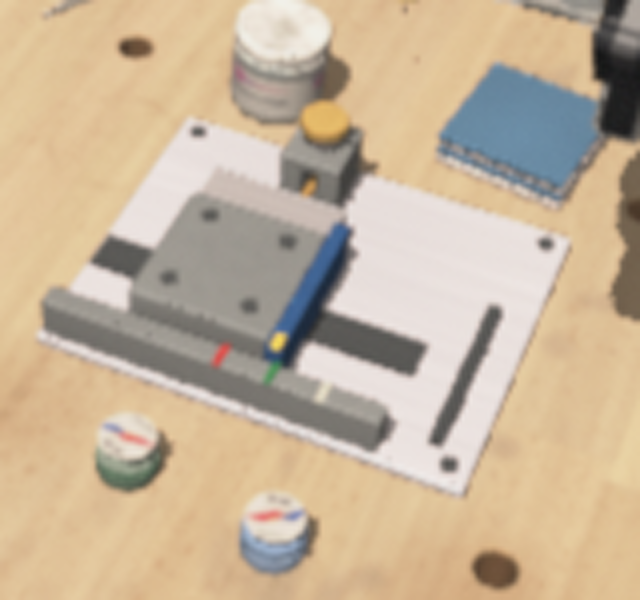

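Both views show the fence pointer level with the green mark (top crop (206, 281) against (177, 290), scene crop (277, 343) against (272, 372)). The button is up, the jars and tiles have not moved, and the arm is clear.

```bash
python3 -c "
from workcell import *
print(finish_job())"
```

```text
the job is handed in; nothing more can be done
None
```

The job is handed in: in the last pictures the fence rests in the middle notch with the button up and the jars and tiles where they stood; the hand-in call returned no verdict.

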